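# Load the instrument soaking tub

### The job

Get the used instruments ready for soaking: take the blue lid off the white tub and lay it flat, handle up, on the absorbent pad, lay the tweezers and the clamp from the steel tray flat in the wire basket, and hang the basket inside the tub by its own hook over one of the tub's long sides, so that it hangs nearly level in the middle part of that side with both instruments in it and stays there when you let go. Drop nothing and leave the other things on the worktop where they stand; I will pour in the solution afterwards.

Things in the scene. Friction and masses are not known exactly. Their poses are not given: they have to be found in the camera images.
- tub_rim (a point): white plastic open tub, fixed to the worktop, 250 long (its x) x 180 wide (its y) x 120 mm high outside, walls and floor 6 mm thick, small grips on the two short ends. This point is the centre of its mouth, level with the rim, 120 mm above the worktop; z up. The centre lines of its long walls lie at y = -87 and +87 mm. It starts closed by the lid.
- pad: white absorbent pad with a green border, fixed flat on the worktop, 300 (its x) x 210 (its y) x 2 mm; origin at its centre on the worktop, z up
- lid_handle (a point): blue plastic lid, 262 (x) x 192 (y) mm, loosely capping the tub, its skirt overlapping the rim by 8 mm (lift straight up), about 300 g. This point is the centre of its bar handle, 45 mm above the skirt's lower edge; the bar runs along x, 100 long, 14 wide, 14 mm high, with 25 mm free below it between two end posts; z up.
- basket_grip (a point): centre of the black handgrip of the wire basket (see basket_floor): a flat upright block 14 mm thick (x), 46 wide (y), 34 mm high (z), to be pinched across its x. It stands right above the hook, 112 mm above the basket's underside; axes as the basket's.
- basket_hook (a point): the basket's hook: a steel strap 40 mm wide (y) rising up the basket's -x wall, then out (-x) and down. This point is under the middle of its crest, where the tub's rim should come: 37 mm below basket_grip, 75 mm above the basket's underside. The gap for the rim is 16 mm wide (8 mm in x either side of here), open below; the outer leg reaches 32 mm down, its end flared out. Axes: the basket's.
- basket_floor (a point): loose steel wire basket on the worktop, 120 (x) x 180 (y) mm, walls 45 mm high, floor and walls 4 mm thick, 280 g (give or take a fifth), hook and handgrip outside the middle of its -x wall. This point is the centre of the inner floor, 4 mm above the underside; x points away from the hook side, y along its length, z up. basket_hook lies at x = -68, z = +71 mm from here.
- tweezers_mid (a point): steel thumb tweezers lying on their side in the tray, closed and rigid, 125 mm long along x (tips to +x), 12 mm wide (y) at mid length, 8 mm high, 35 g. This point is their centre, half-way up; pinch across y here.
- clamp_mid (a point): steel artery clamp with two finger rings, lying flat in the tray, closed and rigid, 125 mm long along x (rings reach 70 mm to -x and span 45 mm in y, jaws reach 55 mm to +x), 13 mm wide (y) over its two shanks here, 7 mm high, 40 g. This point is in the middle of the shanks, half-way up; pinch across y here.
- tray: fixed shallow steel tray holding the two instruments, 220 (x) x 180 (y) mm, walls 18 mm high and 3 mm thick, floor 3 mm thick; origin at the centre of its underside
- tape: bystander: roll of white tape lying flat, 84 mm across, 25 mm high; origin under its centre
- swab_jar: bystander: glass jar with steel cap, 68 mm across, 85 mm high; origin under its centre
- brown_jar: bystander: brown glass jar with black cap, 60 mm across, 100 mm high; origin under its centre
- saline: bystander: clear bottle with blue cap, 72 mm across, 190 mm high; origin under its centre
- gallipot: bystander: small steel bowl, 68 mm across, 45 mm high; origin under its centre
- pump: bystander: white pump bottle with a blue band, 68 mm across, 185 mm high; origin under its centre
- kidney_dish: bystander: kidney-shaped steel dish, about 220 (y) x 110 (x) x 42 mm; origin on its underside, in the middle
- lid: the lid as a whole: origin in the middle of its skirt's lower edge, 45 mm below lid_handle
- basket: the basket as a whole: origin under the middle of its underside
- tweezers: the tweezers: origin on their underside at mid length
- clamp: the clamp: origin on its underside, in the middle of the shanks
- tub: the tub: origin in the middle of its underside
Not all that is in view belongs to the job. Of the things shaped like the tweezers, the bare steel one is meant.

How it is judged:
At the end, for the whole second after the job is handed in: Lid flat, handle up, its handle within 60 mm of the pad's centre each way; both instruments flat in the basket; basket hanging in the tub, hook over a long wall, crest on the rim (8 mm), floor centre within 45 mm of the tub's centre each way, tilt under 0.2 rad; all at rest (x of lid_handle in the frame of pad between -0.06 and 0.06 m and y of lid_handle in the frame of pad between -0.06 and 0.06 m and z of lid_handle in the frame of pad between 0.03 and 0.06 m and angle between lid_handle's own z axis and vertical below 0.08 rad and x of tweezers_mid in the frame of basket_floor between -0.054 and 0.054 m and y of tweezers_mid in the frame of basket_floor between -0.035 and 0.035 m and z of tweezers_mid in the frame of basket_floor between -0.002 and 0.028 m and angle between tweezers_mid's own x axis and vertical between 1.25 and 1.9 rad and x of clamp_mid in the frame of basket_floor between -0.054 and 0.054 m and y of clamp_mid in the frame of basket_floor between -0.035 and 0.035 m and z of clamp_mid in the frame of basket_floor between -0.002 and 0.028 m and angle between clamp_mid's own x axis and vertical between 1.25 and 1.9 rad and x of basket_floor in the frame of tub_rim between -0.045 and 0.045 m and y of basket_floor in the frame of tub_rim between -0.045 and 0.045 m and z of basket_hook in the frame of tub_rim between -0.005 and 0.008 m and (y of basket_hook in the frame of tub_rim between -0.102 and -0.072 m or y of basket_hook in the frame of tub_rim between 0.072 and 0.102 m) and angle between basket_hook's own z axis and vertical below 0.2 rad and contact force between basket and tub above 1 N and linear speed of each of basket, lid, tweezers, clamp below 0.02 m/s); the robot touches nothing.
It fails at once if another thing on the worktop is pushed more than 30 mm (distance of any of tape, swab_jar, brown_jar, saline, gallipot, pump, kidney_dish from where it was at the start of the episode above 0.03 m).
It fails at once if a standing jar, bottle or dish is tipped (angle between any of tape, swab_jar, brown_jar, saline, gallipot, pump, kidney_dish's own z axis and vertical above 0.35 rad).
It fails at once if the lid, basket or an instrument is dropped (falls free from more than about 50 mm) ((linear speed of basket above 1 m/s and contact force between anything else and basket below 0.01 N) or (linear speed of lid above 1 m/s and contact force between anything else and lid below 0.01 N) or (linear speed of tweezers above 1 m/s and contact force between anything else and tweezers below 0.01 N) or (linear speed of clamp above 1 m/s and contact force between anything else and clamp below 0.01 N)).
It also fails if it takes over 72 s, if anything falls off the work surface, if the arm or the gripper's body presses on something with over 40 N, if the wrist force passes 120 N, or if a joint passes its speed limit or range.

### The arm

A 6-joint arm with a two-finger parallel gripper is mounted at the origin on the work surface. World frame = base frame: x ahead of the robot, y to its left, z up, the work surface at z = 0. Lengths are in m, angles in rad, forces in N, time in s.
With the tool pointing down it reaches from about 0.425 to 0.925 m from the base axis. Payload 12.5 kg.
Tool frame: the origin (TCP) lies midway between the tips of the shut fingers; the grasp point (between the pads) lies 19 mm behind it; x points along the fingers, y is the direction in which the jaws open and shut, and the axes are right-handed (so a half turn about x gives the same grasp; the last joint's range is limited). The gripper opens to 85 mm and grips with 20 to 120 N. Pads are 22 mm wide; open, the fingers measure 114 mm over their backs; the gripper's body (76 mm by 85 mm) begins 54 mm behind the grasp point. The pads swing forward as they close: fully open they stand 13 mm farther back than shut.
Start: joints at [1.211, 0.491, 1.559, -0, 1.092, -0.106], TCP at [0.157, 0.605, 0.231] pointing down, gripper open.
Joint ranges: [-3.1, 3.1], [-0.84, 2.19], [0.05, 2.79], [-1.13, 4.28], [0.06, 2.93], [-2.69, 2.69]. Speed limits (rad/s): [2.22, 2.22, 2.79, 3.14, 3.14, 3.14].

### API

Orientations are given as a unit quaternion [x, y, z, w].
In Python, from plant import bot, vision, ticket gives the robot as it stands.
- The arm moves only by the tool play_rows, never from a script. Its argument "series" is a list of rows, each a list of 2 entries, a list of its own where there are three numbers: the shift along the world's x, y, z in units of 60 mm (1.0 is 60 mm), then the turn about the world's z in units of 5 degrees (1.0 is 5 degrees). A call has exactly 8 rows; each row shifts and turns the pose as measured when the row begins; what a row does not reach is not made up. A row lasts 1/8 s, in which the tool goes at most 62.5 mm and 10.7 degrees, less where a joint would pass 70% of its speed; a pose out of reach is approached as far as the arm can. A call is refused whole if a number of a shift passes 1 or a number of a turn 1, either way. A call with a gripper value outside its range is refused whole. "claw" is the finger opening in mm, from 0 to 85.4, set as the call begins (left out, the last holds). The fingers move at their own pace and stop on an object; "grip_force" is the grip in N (left out, the last holds). Time passes only in rows, so rows that do not move let the fingers close, or fill a call up. It gives the time, the measured TCP pose, the force and the opening at its end, in the units of the state.
- bot.get_state(): the state, without advancing time (a new reading comes with each control period).
- vision.snapshot(name): name is "scene" or "side" or "wrist"; returns a dict with "pixels" (480x640x3 uint8, blue, green, red), "K" (3x3 intrinsics, pixels), "xyz" and "attitude" of the camera in the world. Camera axes: x right, y down, z forward; pixel columns grow to the right and rows downward; lengths in m; the calibration is good to about 2 mm. A picture is of the moment at which its call begins. There is no depth.
- ticket.hand_in(): hands the job in, once; it reports no verdict.
The state is a dict: "time_s": time; "qpos": joint angles; "qvel": joint speeds; "effort": joint torques, N m; "tcp_pos": TCP position; "tcp_rot": TCP orientation; "contact_force": force on the tool from outside, world axes, zero at the start; "moment": the same for the moment, N m; "finger_gap": finger opening in m.
Only numpy, scipy, OpenCV 4.12 (cv2) and the standard library are available. Lean on these libraries where they do the work, as an engineer would, in place of code of your own. Each camera call takes 0.05 s, during which the arm holds its last target. There are 200 camera calls.

## Working session

There is one attempt and no reset: what is moved stays moved. The work goes in short steps, Python scripts to look and compute and a tool call to move; the robot and the scene stay as the last step left them, time stands still between calls to the robot, and variables do not carry over. Pictures are saved under pics/ and viewed, about 8 in all and at most 12, crops included, and the job is handed in when it is done.

Besides the shell and the picture viewer there is one more tool, called as name([rows], argument=value, ...), one row to a line, values as JSON. play_rows: Moves the arm, as the interface text tells. Its arguments: {"type":"object","properties":{"series":{"type":"array","items":{"type":"array"}},"claw":{"type":"number"},"grip_force":{"type":"number"}},"required":["series"]}

```bash
mkdir -p pics; cat > h.py <<'E'
import numpy as np, cv2
from scipy.spatial.transform import Rotation as R
from plant import bot, vision, ticket
def snap(n):
    return vision.snapshot(n)
def ray(s,u,v):
    d=np.linalg.inv(np.array(s["K"]))@np.array([u,v,1.0])
    return np.array(s["xyz"]), R.from_quat(s["attitude"]).apply(d) if np.array(s["attitude"]).size==4 else np.array(s["attitude"])@d
def onz(s,u,v,z):
    o,d=ray(s,u,v); return o+d*(z-o[2])/d[2]
def proj(s,p):
    q=R.from_quat(s["attitude"]).inv().apply(np.array(p)-np.array(s["xyz"])); k=np.array(s["K"])@q; return k[:2]/k[2]
def tri(s1,p1,s2,p2):
    o1,d1=ray(s1,*p1);o2,d2=ray(s2,*p2)
    A=np.stack([d1,-d2],1);t=np.linalg.lstsq(A,o2-o1,rcond=None)[0]
    a=o1+d1*t[0];b=o2+d2*t[1];return (a+b)/2,np.linalg.norm(a-b)
E
python3 - <<'E'
from h import *
import pickle
for n in ["scene","side","wrist"]:
    s=snap(n); cv2.imwrite(f"pics/{n}0.png",s["pixels"]); pickle.dump(s,open(f"{n}0.pkl","wb"))
    print(n,s["K"],s["xyz"],s["attitude"])
print(bot.get_state())
E
```

```text
scene [[450.77806146   0.         320.26492334]
 [  0.         450.77806146 246.41131991]
 [  0.           0.           1.        ]] [ 1.07287878 -0.48274744  0.77492898] [ 0.84310656  0.36259758 -0.16430384 -0.36152257]
side [[536.86438743   0.         317.79137734]
 [  0.         536.86438743 240.64804002]
 [  0.           0.           1.        ]] [ 0.38595169 -0.87185333  0.97105591] [ 0.9179332  -0.08664736  0.03124476 -0.38589459]
wrist [[403.11562502   0.         319.82595798]
 [  0.         403.11562502 242.14955499]
 [  0.           0.           1.        ]] [0.092221   0.62074182 0.37325852] [0.78354731 0.60668664 0.08159105 0.10643228]
{'time_s': 0.15, 'qpos': array([ 1.21140904e+00,  4.91379357e-01,  1.55929788e+00, -1.82486787e-05,
        1.09171714e+00, -1.05628001e-01]), 'qvel': array([-0.00040223, -0.00174482, -0.00155146,  0.00102182, -0.00334149,
        0.0004832 ]), 'effort': array([ 1.59372939e-03, -6.18708229e+01, -2.61693764e+01, -9.75073726e-05,
        3.14993493e-03,  2.07996521e-05]), 'tcp_pos': array([0.15684399, 0.60483095, 0.23089191]), 'tcp_rot': array([ 0.08919683,  0.70148282, -0.08975112,  0.70136333]), 'contact_force': array([ 0.6843637 , -0.15076704,  0.2851857 ]), 'moment': array([-0.00328642,  0.00829101, -0.03585023]), 'finger_gap': 0.08517860312565899}
```

View pics/scene0.png

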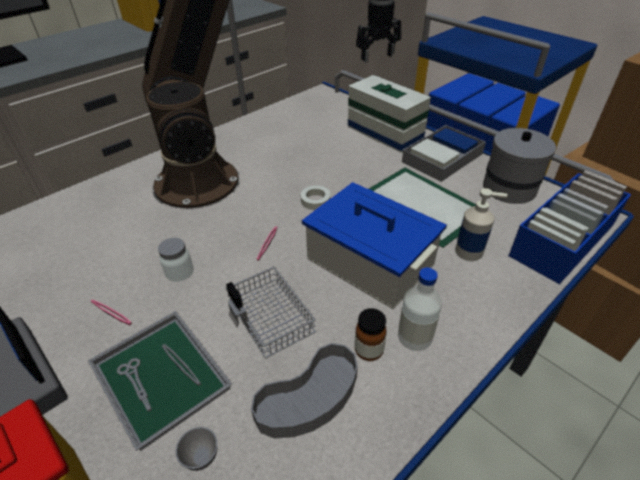

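View pics/side0.png

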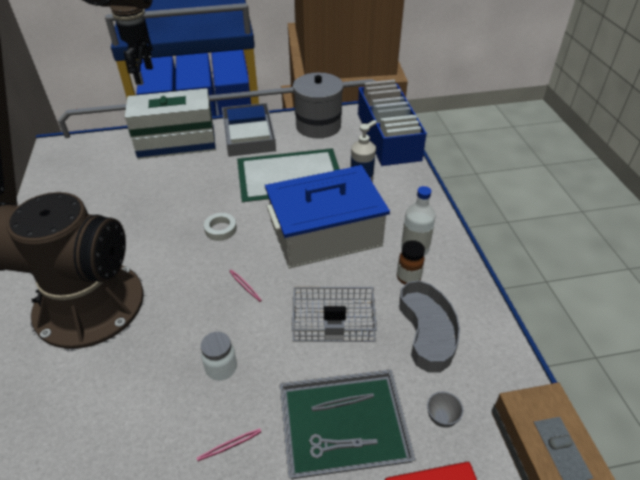

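```bash
python3 - <<'E'
from h import *
import pickle
S=pickle.load(open("scene0.pkl","rb"));D=pickle.load(open("side0.pkl","rb"))
def crop(s,x,y,w,h,W,H):
    c=cv2.resize(s["pixels"][y:y+h,x:x+w],(W,H),interpolation=cv2.INTER_CUBIC)
    for i in range(0,w,20):
        cv2.putText(c,str(x+i),(int(i*W/w),8),0,.3,(0,0,255),1); cv2.line(c,(int(i*W/w),9),(int(i*W/w),14),(0,0,255),1)
    for i in range(0,h,20):
        cv2.putText(c,str(y+i),(0,int(i*H/h)+3),0,.3,(0,0,255),1)
    return c
a=np.hstack([crop(S,85,260,240,180,400,300),crop(D,270,280,200,150,400,300)])
b=np.hstack([crop(S,295,165,200,150,400,300),crop(D,230,140,200,150,400,300)])
c=crop(D,270,360,160,120,400,300)
cv2.imwrite("pics/c1.png",np.vstack([a,b]))
E
```

```text
(no output)
```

View pics/c1.png

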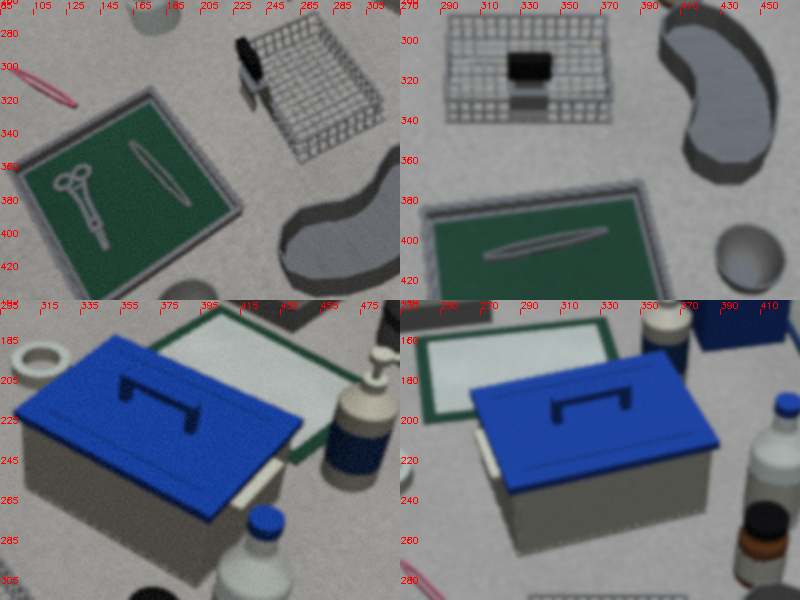

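```bash
python3 - <<'E'
from h import *
import pickle
S=pickle.load(open("scene0.pkl","rb"));D=pickle.load(open("side0.pkl","rb"))
np.set_printoptions(precision=4,suppress=True)
P={"bar1":((356,203.5),(307.5,191)),"bar2":((393.5,219.5),(345,184)),"lidW":((304,222.5),(266,186)) ,
"lid_a":((304,222.5),(285,235)),"lid_b":((352.5,183.5),(266,186)),"lid_c":((446,226),(361,165)),"lid_d":((399,275),(389,212.5)),"grip":((234,296),(335,313.5))}
for k,(a,b) in P.items(): print(k,*tri(S,a,D,b))
def M(s,lo,hi,name):
    hsv=cv2.cvtColor(s["pixels"],cv2.COLOR_BGR2HSV);m=cv2.inRange(hsv,lo,hi);m=cv2.morphologyEx(m,cv2.MORPH_OPEN,np.ones((2,2)))
    n,l,st,c=cv2.connectedComponentsWithStats(m)
    out=[]
    for i in np.argsort(-st[1:,4])[:5]+1:
        if st[i,4]>100: out.append((st[i],c[i]))
    return m,l,out
for nm,s in(("scene",S),("side",D)):
    m,l,o=M(s,(60,60,20),(95,255,140),"g"); print(nm,"green",o)
    m,l,o=M(s,(0,70,80),(180,255,255),"g")
# pad outer: hull of green comp near the pad ; tray floor hull
    m,l,o=M(s,(60,60,20),(95,255,140),"g")
    for st,c in o[:4]:
        i=l[st[1]:st[1]+st[3],st[0]:st[0]+st[2]]
        ids=np.bincount(i[i>0]).argmax(); pts=np.argwhere(l==ids)[:,::-1].astype(np.float32)
        h=cv2.convexHull(pts); q=cv2.approxPolyDP(h,0.04*cv2.arcLength(h,True),True)[:,0]
        print(nm,len(pts),q.tolist(),[onz(s,*p,0.003)[:2].round(3).tolist() for p in q])
E
```

```text
bar1 [0.5375 0.1155 0.1561] 0.0033035293382375113
bar2 [0.632  0.1309 0.154 ] 0.002098830800795524
lidW [0.457  0.0492 0.1669] 0.12225423881564358
lid_a [0.4674 0.0201 0.1137] 0.0024734188340431
lid_b [0.4446 0.2019 0.1193] 0.001190849327416506
lid_c [0.7007 0.2362 0.1201] 0.005833305902230073
lid_d [0.7229 0.047  0.1158] 0.002370015351261923
grip [ 0.5346 -0.2211  0.11  ] 0.002408287566351606
scene green [(array([ 101,  323,  123,  120, 6902], dtype=int32), array([161.1917, 381.3118])), (array([350, 101,  79,  29, 426], dtype=int32), array([388.2371, 116.3333])), (array([372, 169, 104,  38, 339], dtype=int32), array([421.5841, 185.3599])), (array([375,  85,  30,  14, 188], dtype=int32), array([389.5638,  91.2447])), (array([440, 228,  22,  20, 146], dtype=int32), array([450.8425, 238.363 ]))]
scene 6902 [[223.0, 387.0], [142.0, 442.0], [101.0, 366.0], [175.0, 323.0]] [[0.62, -0.326], [0.611, -0.486], [0.416, -0.475], [0.424, -0.315]]
scene 426 [[428.0, 115.0], [404.0, 129.0], [350.0, 101.0]] [[0.23, 0.821], [0.234, 0.681], [-0.046, 0.703]]
scene 339 [[475.0, 206.0], [372.0, 188.0], 
[... 324 characters left out ...]
, 570], dtype=int32), array([274.1667, 171.4789])), (array([131, 123,  82,  14, 459], dtype=int32), array([171.5599, 129.3399])), (array([150,  98,  36,  10, 261], dtype=int32), array([167.4943, 102.3563]))]
side 7390 [[406.0, 457.0], [296.0, 473.0], [288.0, 393.0], [386.0, 381.0]] [[0.612, -0.484], [0.411, -0.475], [0.42, -0.316], [0.619, -0.327]]
side 570 [[333.0, 151.0], [339.0, 169.0], [243.0, 201.0], [239.0, 160.0]] [[0.677, 0.481], [0.676, 0.388], [0.382, 0.296], [0.386, 0.491]]
side 459 [[212.0, 126.0], [131.0, 133.0]] [[0.314, 0.699], [0.053, 0.709]]
side 261 [[185.0, 98.0], [185.0, 104.0], [150.0, 107.0], [151.0, 101.0]] [[0.228, 0.901], [0.227, 0.86], [0.108, 0.864], [0.11, 0.904]]
```

```bash
python3 - <<'E'
from h import *
import pickle
S=pickle.load(open("scene0.pkl","rb"));D=pickle.load(open("side0.pkl","rb"))
np.set_printoptions(precision=4,suppress=True)
T={"pumpcap":((486,195),(364,130)),"salinecap":((428.5,274),(424.5,192)),"browncap":((373,317),(412,249)),"tape":((315,196),(220,226)),"swabcap":((172,247),(215,342))}
for k,(a,b) in T.items(): print(k,*tri(S,a,D,b))
r=R.from_quat(bot.get_state()["tcp_rot"]).as_matrix(); print(r)
# instruments: non-green inside tray floor
for s,q,nm in((S,[[223,387],[142,442],[101,366],[175,323]],"scene"),(D,[[406,457],[296,473],[288,393],[386,381]],"side")):
    m=np.zeros((480,640),np.uint8);cv2.fillConvexPoly(m,np.array(q),255);m=cv2.erode(m,np.ones((7,7)))
    hsv=cv2.cvtColor(s["pixels"],cv2.COLOR_BGR2HSV)
    n=((hsv[...,1]<110)&(m>0)).astype(np.uint8);N,l,st,c=cv2.connectedComponentsWithStats(n)
    for i in range(1,N):
        if st[i,4]<30: continue
        p=np.argwhere(l==i)[:,::-1]; w=np.array([onz(s,*x,0.008)[:2] for x in p])
        ctr=w.mean(0);u=np.linalg.svd(w-ctr)[2][0] if len(w)<5000 else 0
        u=np.linalg.eigh(np.cov((w-ctr).T))[1][:,1]; u*=np.sign(u[0]); t=(w-ctr)@u
        print(nm,st[i],"mid",ctr+u*(t.max()+t.min())/2,"len",np.ptp(t),"u",u,"e",ctr+u*t.min(),ctr+u*t.max())
# basket: clicked side crop pixels
for p,z in(((293.5,287.5),.045),((376,287.5),.045),((293,341.5),0),((376,341.5),0)): print(p,onz(D,*p,z))
for p,z in(((275,269),.045),((315,322),.045),((267,358),0)): print("S",p,onz(S,*p,z))
E
```

```text
pumpcap [0.7289 0.3296 0.1684] 0.00032693670433164455
salinecap [0.7955 0.0287 0.1848] 0.001966438664202541
browncap [ 0.7485 -0.0577  0.0938] 0.0028201835404107123
tape [0.3139 0.1915 0.0151] 0.000212479862233063
swabcap [ 0.2913 -0.2251  0.0804] 0.006005920469161314
[[-0.0003  0.251   0.968 ]
 [-0.0008  0.968  -0.251 ]
 [-1.     -0.0008 -0.0001]]
scene [161 343  41  43 455] mid [ 0.5222 -0.3591] len 0.13507925438998009 u [0.999  0.0437] e [ 0.4547 -0.3621] [ 0.5897 -0.3562]
scene [116 357  37  55 719] mid [ 0.5067 -0.4419] len 0.1311654574078599 u [ 0.9926 -0.1212] e [ 0.4416 -0.434 ] [ 0.5718 -0.4499]
side [310 392  65  20 589] mid [ 0.5221 -0.357 ] len 0.13059429685344967 u [0.9988 0.0493] e [ 0.4569 -0.3603] [ 0.5873 -0.3538]
side [308 432  71  27 942] mid [ 0.505  -0.4402] len 0.1298113558036981 u [ 0.9938 -0.111 ] e [ 0.4405 -0.433 ] [ 0.5695 -0.4474]
(293.5, 287.5) [ 0.4686 -0.0804  0.045 ]
(376, 287.5) [ 0.6516 -0.116   0.045 ]
(293, 341.5) [ 0.4482 -0.1936  0.    ]
(376, 341.5) [ 0.6248 -0.2278  0.    ]
S (275, 269) [ 0.4814 -0.0838  0.045 ]
S (315, 322) [ 0.6525 -0.1188  0.045 ]
S (267, 358) [ 0.6258 -0.2256  0.    ]
```

play_rows([
  [[0.65, -0.75, 0], 0.5],
  [[0.65, -0.75, 0], 0.5],
  [[0.65, -0.75, 0], 0.5],
  [[0.65, -0.75, 0], 0.5],
  [[0.65, -0.75, 0], 0.5],
  [[0.65, -0.75, 0], 0.5],
  [[0.65, -0.75, 0], 0.5],
  [[0.65, -0.75, 0], 0.5],
], claw=60, grip_force=60)

```text
time_s: 1.15
tcp_pos: [0.4739, 0.2351, 0.2294]
tcp_rot: [-0.041, 0.706, 0.04, 0.706]
contact_force: [0.8, 0.7, 0.2]
finger_gap: 0.06
```

play_rows([
  [[0.6, -0.6, 0], 0],
  [[0.5, -0.5, 0], 0],
  [[0.4, -0.4, 0], 0],
  [[0.2, -0.2, 0], 0],
  [[0.1, -0.1, 0], 0],
  [[0, 0, 0], 0],
  [[0, 0, 0], 0],
  [[0, 0, 0], 0],
])

```text
time_s: 2.15
tcp_pos: [0.5849, 0.1219, 0.2285]
tcp_rot: [-0.04, 0.707, 0.039, 0.705]
contact_force: [-0.3, -0.4, -0.1]
finger_gap: 0.0602
```

```bash
python3 - <<'E'
from h import *
st=bot.get_state();print(st["tcp_pos"],R.from_quat(st["tcp_rot"]).as_matrix()[:,2])
s=snap("wrist"); cv2.imwrite("pics/w1.png",s["pixels"])
print(s["xyz"],proj(s,(0.584,0.125,0.157)),proj(s,(0.534,0.119,0.157)),proj(s,(0.634,.131,.157)))
import pickle;pickle.dump(s,open("w1.pkl","wb"))
E
```

```text
[0.58487044 0.12190512 0.22845132] [ 0.9938233   0.11094216 -0.00266292]
[0.51884478 0.11358714 0.37111346] [327.69976898 255.34442721] [327.45389093 163.21916872] [327.9181645 337.1725645]
```

View pics/w1.png

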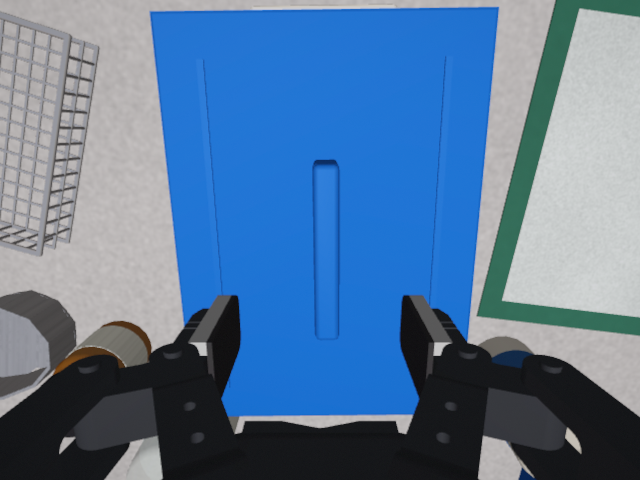

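```bash
python3 - <<'E'
from h import *
import pickle
s=pickle.load(open("w1.pkl","rb"));S=pickle.load(open("scene0.pkl","rb"));D=pickle.load(open("side0.pkl","rb"))
c=onz(s,479,315,.002);e=onz(s,556,0,.002);f=onz(s,639,334,.002)
print(c,e,f,np.degrees(np.arctan2(*(c-e)[1::-1])),np.degrees(np.arctan2(*(f-c)[1::-1])))
for p in ((372,186),(406,169),(475,207),(443,247)):print("S",onz(S,*p,.002))
for p in ((238,157),(335,150),(243,201)):print("D",onz(D,*p,.002))
E
```

```text
[0.67610071 0.29053093 0.002     ] [0.39420219 0.29274616 0.002     ] [0.6785373 0.455643  0.002    ] -0.45023509971300746 89.15453707203554
S [0.3810997 0.3549775 0.002    ]
S [0.39394959 0.4946174  0.002     ]
S [0.64341365 0.4836472  0.002     ]
S [0.67767451 0.28910066 0.002     ]
D [0.38456539 0.50909794 0.002     ]
D [0.68424634 0.48683678 0.002     ]
D [0.38183339 0.29685602 0.002     ]
```

play_rows([
  [[0, 0.03, -0.4], 0],
  [[0, 0.02, -0.4], 0],
  [[0, 0, -0.3], 0],
  [[0, 0, -0.2], 0],
  [[0, 0, -0.13], 0],
  [[0, 0, 0], 0],
  [[0, 0, 0], 0],
  [[0, 0, 0], 0],
])

```text
time_s: 3.2
tcp_pos: [0.5849, 0.127, 0.1427]
tcp_rot: [-0.04, 0.705, 0.04, 0.707]
contact_force: [-0.3, 0.0, 1.1]
finger_gap: 0.0598
```

play_rows([
  [[0, -0.02, -0.07], 0],
  [[0, 0, 0], 0],
  [[0, 0, 0], 0],
  [[0, 0, 0], 0],
  [[0, 0, 0], 0],
  [[0, 0, 0], 0],
  [[0, 0, 0], 0],
  [[0, 0, 0], 0],
], claw=5, grip_force=80)

```text
time_s: 4.2
tcp_pos: [0.5851, 0.1256, 0.1391]
tcp_rot: [-0.041, 0.705, 0.04, 0.707]
contact_force: [1.4, 0.4, 0.5]
finger_gap: 0.0124
```

play_rows([
  [[0, 0, 0.05], 0],
  [[0, 0, 0.15], 0],
  [[0, 0, 0.3], 0],
  [[0, 0, 0.4], 0],
  [[0, 0, 0.4], 0],
  [[0, 0, 0.2], 0],
  [[0, 0, 0], 0],
  [[0, 0, 0], 0],
])

```text
time_s: 5.2
tcp_pos: [0.5835, 0.1255, 0.2316]
tcp_rot: [-0.04, 0.706, 0.04, 0.706]
contact_force: [0.5, 0.1, -3.2]
finger_gap: 0.0128
```

play_rows([
  [[-0.3, 0.4, 0], -0.3],
  [[-0.25, 0.8, 0], -0.4],
  [[-0.2, 0.9, 0], -0.4],
  [[-0.1, 0.9, 0], -0.3],
  [[0, 0.7, 0], 0],
  [[0, 0.4, 0], 0],
  [[0, 0.2, 0], 0],
  [[0, 0, 0], 0],
])

```text
time_s: 6.2
tcp_pos: [0.5289, 0.3887, 0.2239]
tcp_rot: [0.004, 0.711, -0.008, 0.703]
contact_force: [0.4, -1.4, -4.1]
finger_gap: 0.0122
```

play_rows([
  [[0, 0, -0.3], 0],
  [[0, 0, -0.6], 0],
  [[0, 0, -0.7], 0],
  [[0, 0, -0.6], 0],
  [[0, 0, -0.4], 0],
  [[0, 0, -0.25], 0],
  [[0, 0, -0.1], 0],
  [[0, 0, 0], 0],
])

```text
time_s: 7.2
tcp_pos: [0.5297, 0.3794, 0.0374]
tcp_rot: [0.006, 0.712, -0.011, 0.703]
contact_force: [-0.4, -0.3, -3.8]
finger_gap: 0.0123
```

play_rows([
  [[0, 0.05, -0.05], 0],
  [[0, 0.05, -0.05], 0],
  [[0, 0, -0.03], 0],
  [[0, 0, 0], 0],
  [[0, 0, 0], 0],
  [[0, 0, 0], 0],
  [[0, 0, 0], 0],
  [[0, 0, 0], 0],
])

```text
time_s: 8.2
tcp_pos: [0.5306, 0.3866, 0.0316]
tcp_rot: [0.006, 0.71, -0.01, 0.704]
contact_force: [-0.1, -0.1, -3.3]
finger_gap: 0.0127
```

play_rows([
  [[0, 0, -0.04], 0],
  [[0, 0, -0.03], 0],
  [[0, 0, 0], 0],
  [[0, 0, 0], 0],
  [[0, 0, 0], 0],
  [[0, 0, 0], 0],
  [[0, 0, 0], 0],
  [[0, 0, 0], 0],
])

```text
time_s: 9.2
tcp_pos: [0.5308, 0.3867, 0.0291]
tcp_rot: [0.007, 0.71, -0.01, 0.704]
contact_force: [-1.9, -1.2, 0.1]
finger_gap: 0.0124
```

play_rows([
  [[0, 0, 0], 0],
  [[0, 0, 0], 0],
  [[0, 0, 0], 0],
  [[0, 0, 0.3], 0],
  [[0, 0, 0.6], 0],
  [[0, 0, 0.9], 0],
  [[0, 0, 0.9], 0],
  [[0, -0.5, 0.6], 0],
], claw=45)

```text
time_s: 10.2
tcp_pos: [0.5297, 0.3568, 0.2358]
tcp_rot: [0.006, 0.71, -0.01, 0.704]
contact_force: [0.5, -0.7, 0.2]
finger_gap: 0.0449
```

play_rows([
  [[0, -0.9, 0], 0],
  [[0, -1, 0], -0.2],
  [[0, -1, 0], -0.2],
  [[0, -1, 0], -0.2],
  [[0, -1, 0], -0.2],
  [[0, -1, 0], -0.2],
  [[0, -1, 0], -0.1],
  [[0, -1, 0], -0.1],
])

```text
time_s: 11.2
tcp_pos: [0.5278, -0.129, 0.2515]
tcp_rot: [0.043, 0.702, -0.045, 0.71]
contact_force: [0.5, 0.3, 0.2]
finger_gap: 0.0451
```

```bash
python3 - <<'E'
from h import *
import pickle
st=bot.get_state();print(st["tcp_pos"],R.from_quat(st["tcp_rot"]).as_matrix()[:,2])
o=[]
for n,(x,y,w,h) in (("scene",(295,150,200,150)),("side",(230,130,200,150))):
    s=snap(n);pickle.dump(s,open(n+"1.pkl","wb"))
    o.append(cv2.resize(s["pixels"][y:y+h,x:x+w],(800,600),interpolation=cv2.INTER_CUBIC))
for i,c in enumerate(o): cv2.imwrite(f"pics/tub{i}.png",c)
cv2.imwrite("pics/tub.png",np.hstack([cv2.resize(c,(400,300)) for c in o]))
E
```

```text
[ 0.52781053 -0.12896316  0.25149606] [ 0.99212611 -0.12468537  0.01180391]
```

View pics/tub.png

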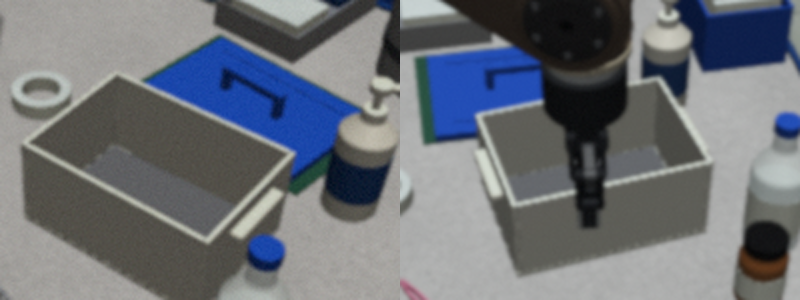

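play_rows([
  [[0, -1, 0], 0],
  [[-0.05, -1, 0], 0],
  [[-0.05, -0.9, 0], 0],
  [[-0.05, -0.8, 0], 0],
  [[-0.05, -0.6, 0], 0],
  [[0, -0.4, 0], 0],
  [[0, -0.2, 0], 0],
  [[0, 0, 0], 0],
], claw=40)

```text
time_s: 12.3
tcp_pos: [0.5151, -0.4283, 0.2601]
tcp_rot: [0.043, 0.699, -0.047, 0.712]
contact_force: [0.2, -0.6, 0.3]
finger_gap: 0.0399
```

```bash
python3 - <<'E'
from h import *
import pickle
np.set_printoptions(precision=4,suppress=True)
S=pickle.load(open("scene1.pkl","rb"));D=pickle.load(open("side1.pkl","rb"))
C=[]
for a,b in (((307,222.5),(287.5,231.5)),((354,188),(269,189)),((442,227.5),(361,171)),((398.5,269),(386,209))):
    p=tri(S,a,D,b);C.append((onz(S,*a,.12)+onz(D,*b,.12))/2);print(*p,onz(S,*a,.12)[:2],onz(D,*b,.12)[:2])
C=np.array(C);print("tub",C.mean(0),np.degrees([np.arctan2(*(C[3]-C[0])[1::-1]),np.arctan2(*(C[2]-C[1])[1::-1])]),np.linalg.norm(C[3]-C[0]),np.linalg.norm(C[1]-C[0]))
s=snap("wrist");pickle.dump(s,open("w2.pkl","wb"));cv2.imwrite("pics/w2.png",s["pixels"])
hsv=cv2.cvtColor(s["pixels"],cv2.COLOR_BGR2HSV)
g=cv2.inRange(hsv,(60,70,20),(95,255,160));h=cv2.convexHull(np.argwhere(g)[:,::-1].astype(np.int32))
m=np.zeros_like(g);cv2.fillConvexPoly(m,h,255);m=cv2.erode(m,np.ones((9,9)))
m[330:]=0
n=((g==0)&(m>0)).astype(np.uint8);N,l,st,c=cv2.connectedComponentsWithStats(n)
for i in range(1,N):
    if st[i,4]<200: continue
    p=np.argwhere(l==i)[:,::-1][::3]; w=np.array([onz(s,*x,0.007)[:2] for x in p])
    ctr=w.mean(0);u=np.linalg.eigh(np.cov((w-ctr).T))[1][:,1];u*=np.sign(u[0]);t=(w-ctr)@u
    print(st[i],"mid",ctr+u*(t.max()+t.min())/2,"len",np.ptp(t),"yaw",np.degrees(np.arctan2(u[1],u[0])),ctr+u*t.min(),ctr+u*t.max())
E
```

```text
[0.4745 0.0239 0.1178] 0.005798745420149083 [0.4789 0.0187] [0.4739 0.0257]
[0.4514 0.2007 0.1096] 0.0010160976318641496 [0.4615 0.1893] [0.4506 0.1885]
[0.6971 0.225  0.1147] 0.003076768609833574 [0.6992 0.2215] [0.6949 0.2157]
[0.7162 0.0521 0.124 ] 0.0018776445658014607 [0.7145 0.0542] [0.7178 0.0578]
tub [0.5864 0.1214 0.12  ] [8.0362 7.0251] 0.24212606159550912 0.16796157306992435
[ 283  121   49  130 2061] mid [ 0.5059 -0.4414] len 0.12675133528815666 yaw -7.142528687824215 [ 0.443  -0.4335] [ 0.5688 -0.4493]
[ 382  130   23  126 1113] mid [ 0.5231 -0.3588] len 0.12602261044034765 yaw 2.627513935843205 [ 0.4602 -0.3616] [ 0.5861 -0.3559]
```

View pics/w2.png

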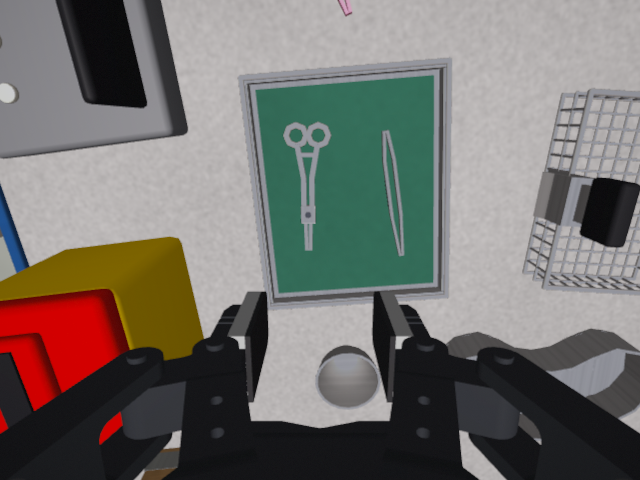

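```bash
python3 - <<'E'
from h import *
import pickle
s=pickle.load(open("w2.pkl","rb"));D=pickle.load(open("side0.pkl","rb"))
print(tri(s,(108,290),D,(386,478)),onz(D,472,465,.14))
E
```

```text
(array([ 0.53509538, -0.57184844,  0.15792817]), np.float64(0.004658386238964828)) [ 0.67661993 -0.57034667  0.14      ]
```

play_rows([
  [[-0.02, -0.1, -0.6], 0],
  [[-0.02, -0.1, -0.8], 0],
  [[0, -0.03, -0.8], 0],
  [[0, 0, -0.6], 0],
  [[0, 0, -0.4], 0],
  [[0, 0, -0.2], 0],
  [[0, 0, -0.1], 0],
  [[0, 0, 0], 0],
], claw=28)

```text
time_s: 13.35
tcp_pos: [0.5162, -0.4336, 0.0497]
tcp_rot: [0.039, 0.698, -0.045, 0.714]
contact_force: [-0.3, -0.0, 0.4]
finger_gap: 0.0279
```

play_rows([
  [[-0.05, -0.08, 0], 0],
  [[0, -0.06, -0.2], 0],
  [[0, 0, -0.3], 0],
  [[0, 0, -0.15], 0],
  [[0, 0, -0.03], 0],
  [[0, 0, 0], 0],
  [[0, 0, 0], 0],
  [[0, 0, 0], 0],
])

```text
time_s: 14.35
tcp_pos: [0.5134, -0.4432, 0.0079]
tcp_rot: [0.038, 0.697, -0.046, 0.715]
contact_force: [0.2, -0.5, -0.5]
finger_gap: 0.0281
```

play_rows([
  [[0, 0.01, -0.05], 0],
  [[0, 0, 0], 0],
  [[0, 0, 0], 0],
  [[0, 0, 0], 0],
  [[0, 0, 0], 0],
  [[0, 0, 0], 0],
  [[0, 0, 0], 0],
  [[0, 0, 0], 0],
], claw=3, grip_force=40)

```text
time_s: 15.35
tcp_pos: [0.5138, -0.4429, 0.0059]
tcp_rot: [0.038, 0.696, -0.047, 0.715]
contact_force: [0.7, 0.1, 1.7]
finger_gap: 0.0118
```

play_rows([
  [[0, 0, 0.15], 0],
  [[0, 0, 0.4], 0],
  [[0, 0, 0.8], 0],
  [[0, 0, 0.9], 0],
  [[0, 0.3, 0.7], 0],
  [[0.1, 0.6, 0.2], -0.2],
  [[0.1, 0.9, 0], -0.3],
  [[0.1, 0.9, 0], -0.2],
])

```text
time_s: 16.35
tcp_pos: [0.5303, -0.2789, 0.204]
tcp_rot: [0.061, 0.694, -0.071, 0.714]
contact_force: [0.9, -0.7, 0.1]
finger_gap: 0.0118
```

play_rows([
  [[0.1, 0.8, 0], 0],
  [[0.1, 0.6, 0], 0],
  [[0.1, 0.3, 0], 0],
  [[0.1, 0.15, 0], 0],
  [[0, 0, 0], 0],
  [[0, 0, 0], 0],
  [[0, 0, 0], 0],
  [[0, 0, 0], 0],
])

```text
time_s: 17.35
tcp_pos: [0.5549, -0.1646, 0.2063]
tcp_rot: [0.061, 0.693, -0.071, 0.715]
contact_force: [-0.6, -0.5, -0.9]
finger_gap: 0.0115
```

```bash
python3 - <<'E'
from h import *
import pickle
s=snap("wrist");pickle.dump(s,open("w3.pkl","wb"));cv2.imwrite("pics/w3.png",s["pixels"])
E
```

```text
(no output)
```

View pics/w3.png

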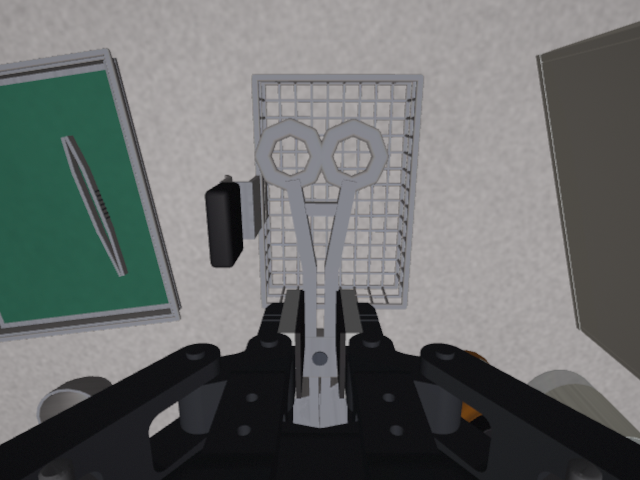

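```bash
python3 - <<'E'
from h import *
import pickle
np.set_printoptions(precision=4,suppress=True)
s=pickle.load(open("w3.pkl","rb"))
C=np.array([onz(s,u,v,.045) for u,v in((255,76),(421,76),(406,306),(267,306))]);print(C,C.mean(0))
x=((C[1]+C[2])-(C[0]+C[3]));print(np.degrees(np.arctan2(x[1],x[0])))
print("grip top",onz(s,213,186,.129),onz(s,238,186,.129),onz(s,211,265,.129),onz(s,238,262,.129))
E
```

```text
[[ 0.4494 -0.1935  0.045 ]
 [ 0.4709 -0.0804  0.045 ]
 [ 0.6434 -0.1123  0.045 ]
 [ 0.6228 -0.2248  0.045 ]] [ 0.5467 -0.1528  0.045 ]
79.42548507958882
grip top [ 0.5091 -0.217   0.129 ] [ 0.5116 -0.2036  0.129 ] [ 0.5532 -0.2302  0.129 ] [ 0.5543 -0.2144  0.129 ]
```

play_rows([
  [[-0.03, 0.05, -0.4], 0],
  [[0, 0.05, -0.7], 0],
  [[0, 0, -0.7], 0],
  [[0, 0, -0.4], 0],
  [[0, 0, -0.2], 0],
  [[0, 0, -0.1], 0],
  [[0, 0, 0], 0],
  [[0, 0, 0], 0],
])

```text
time_s: 18.4
tcp_pos: [0.5541, -0.1602, 0.0547]
tcp_rot: [0.061, 0.691, -0.073, 0.717]
contact_force: [0.5, -0.2, -0.1]
finger_gap: 0.0114
```

play_rows([
  [[0, 0.03, -0.2], 0],
  [[0, 0, -0.25], 0],
  [[0, 0, -0.15], 0],
  [[0, 0, -0.1], 0],
  [[0, 0, 0], 0],
  [[0, 0, 0], 0],
  [[0, 0, 0], 0],
  [[0, 0, 0], 0],
])

```text
time_s: 19.4
tcp_pos: [0.5545, -0.1581, 0.0107]
tcp_rot: [0.061, 0.69, -0.073, 0.717]
contact_force: [-0.1, 0.1, -0.9]
finger_gap: 0.0113
```

play_rows([
  [[0, 0, -0.05], 0],
  [[0, 0, 0], 0],
  [[0, 0, 0], 0],
  [[0, 0, 0], 0],
  [[0, 0, 0], 0],
  [[0, 0, 0], 0],
  [[0, 0, 0], 0],
  [[0, 0, 0], 0],
])

```text
time_s: 20.4
tcp_pos: [0.5549, -0.158, 0.0096]
tcp_rot: [0.06, 0.69, -0.073, 0.718]
contact_force: [0.2, 0.8, 1.5]
finger_gap: 0.0115
```

play_rows([
  [[0, 0, 0], 0],
  [[0, 0, 0], 0],
  [[0, 0, 0], 0],
  [[0, 0, 0], 0],
  [[0, 0, 0.2], 0],
  [[0, 0, 0.5], 0],
  [[0, 0, 0.8], 0],
  [[0, 0, 0.9], 0],
], claw=28)

```text
time_s: 21.4
tcp_pos: [0.5532, -0.1577, 0.1559]
tcp_rot: [0.061, 0.692, -0.072, 0.716]
contact_force: [0.3, -0.3, 0.7]
finger_gap: 0.0276
```

play_rows([
  [[0, -0.3, 0.3], 0.3],
  [[-0.1, -0.7, 0.2], 0.5],
  [[-0.1, -0.8, 0], 0.5],
  [[-0.1, -0.7, 0], 0.5],
  [[-0.1, -0.5, 0], 0.5],
  [[-0.05, -0.2, -0.1], 0.3],
  [[-0.02, -0.1, -0.1], 0.1],
  [[0, 0, 0], 0],
])

```text
time_s: 22.4
tcp_pos: [0.5241, -0.3625, 0.1871]
tcp_rot: [-0.026, 0.689, 0.013, 0.724]
contact_force: [-0.4, 0.4, 0.1]
finger_gap: 0.0283
```

play_rows([
  [[0, 0.03, -0.4], 0],
  [[0, 0.02, -0.7], 0],
  [[0, 0, -0.7], 0],
  [[0, 0, -0.5], 0],
  [[0, 0, -0.3], 0],
  [[0, 0, -0.1], 0],
  [[0, 0, 0], 0],
  [[0, 0, 0], 0],
])

```text
time_s: 23.4
tcp_pos: [0.5274, -0.3563, 0.0262]
tcp_rot: [-0.029, 0.687, 0.012, 0.726]
contact_force: [0.2, -0.6, 0.1]
finger_gap: 0.028
```

play_rows([
  [[-0.07, -0.04, -0.1], 0],
  [[0, 0, -0.12], 0],
  [[0, 0, -0.08], 0],
  [[0, 0, -0.03], 0],
  [[0, 0, 0], 0],
  [[0, 0, 0], 0],
  [[0, 0, 0], 0],
  [[0, 0, 0], 0],
])

```text
time_s: 24.4
tcp_pos: [0.5234, -0.3594, 0.0066]
tcp_rot: [-0.029, 0.686, 0.011, 0.727]
contact_force: [0.1, 0.6, -0.1]
finger_gap: 0.028
```

play_rows([
  [[0, 0, -0.01], 0],
  [[0, 0, 0], 0],
  [[0, 0, 0], 0],
  [[0, 0, 0], 0],
  [[0, 0, 0], 0],
  [[0, 0, 0], 0],
  [[0, 0, 0], 0],
  [[0, 0, 0], 0],
], claw=3)

```text
time_s: 25.4
tcp_pos: [0.5234, -0.3594, 0.0063]
tcp_rot: [-0.029, 0.686, 0.011, 0.727]
contact_force: [0.6, 0.1, 1.4]
finger_gap: 0.0101
```

play_rows([
  [[0, 0, 0.15], 0],
  [[0, 0, 0.4], 0],
  [[0, 0, 0.8], 0],
  [[0, 0, 0.9], 0],
  [[0, 0.3, 0.7], 0],
  [[0.1, 0.6, 0.2], -0.6],
  [[0.1, 0.8, 0], -0.7],
  [[0.1, 0.8, 0], -0.6],
])

```text
time_s: 26.4
tcp_pos: [0.5402, -0.2078, 0.205]
tcp_rot: [0.031, 0.685, -0.053, 0.726]
contact_force: [0.1, -0.2, 0.5]
finger_gap: 0.0105
```

play_rows([
  [[0.05, 0.5, 0], -0.4],
  [[0.05, 0.4, 0], -0.3],
  [[0.05, 0.2, 0], 0],
  [[0, 0.08, 0], 0],
  [[0, 0, 0], 0],
  [[0, 0, 0], 0],
  [[0, 0, 0], 0],
  [[0, 0, 0], 0],
])

```text
time_s: 27.4
tcp_pos: [0.5491, -0.1341, 0.2074]
tcp_rot: [0.051, 0.683, -0.075, 0.725]
contact_force: [-0.9, 0.9, -0.7]
finger_gap: 0.0105
```

```bash
python3 - <<'E'
from h import *
import pickle
st=bot.get_state();m=R.from_quat(st["tcp_rot"]).as_matrix();print(m)
s=snap("wrist");pickle.dump(s,open("w4.pkl","wb"));cv2.imwrite("pics/w4.png",s["pixels"])
E
```

```text
[[ 0.05577742  0.1792391   0.9822231 ]
 [-0.03930721  0.98338614 -0.1772192 ]
 [-0.99766919 -0.02872362  0.06189613]]
```

View pics/w4.png

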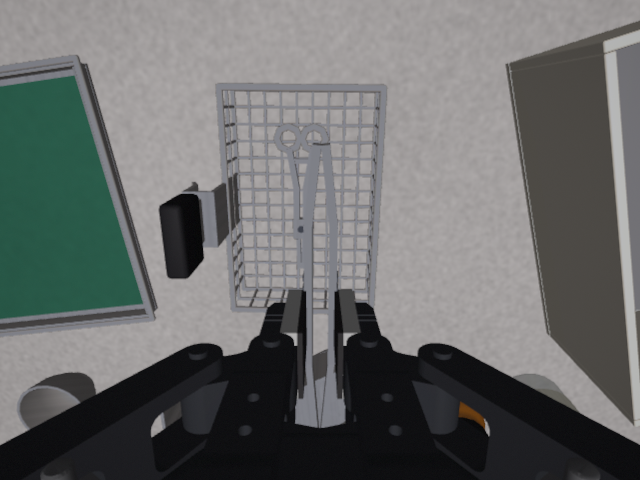

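play_rows([
  [[0.02, 0.08, -0.4], 0],
  [[0, 0.03, -0.7], 0],
  [[0, 0, -0.7], 0],
  [[0, 0, -0.4], 0],
  [[0, 0, -0.2], 0],
  [[0, 0, -0.1], 0],
  [[0, 0, 0], 0],
  [[0, 0, 0], 0],
])

```text
time_s: 28.45
tcp_pos: [0.5517, -0.1285, 0.0556]
tcp_rot: [0.051, 0.681, -0.076, 0.727]
contact_force: [-0.8, -0.3, -0.2]
finger_gap: 0.0106
```

play_rows([
  [[0, 0.01, -0.2], 0],
  [[0, 0, -0.25], 0],
  [[0, 0, -0.15], 0],
  [[0, 0, -0.12], 0],
  [[0, 0, -0.03], 0],
  [[0, 0, 0], 0],
  [[0, 0, 0], 0],
  [[0, 0, 0], 0],
])

```text
time_s: 29.45
tcp_pos: [0.5521, -0.128, 0.0084]
tcp_rot: [0.051, 0.68, -0.076, 0.727]
contact_force: [0.3, 1.0, -0.8]
finger_gap: 0.0104
```

play_rows([
  [[0, 0, 0], 0],
  [[0, 0, 0], 0],
  [[0, 0, 0], 0],
  [[0, 0, 0.15], 0],
  [[0, 0, 0.5], 0],
  [[0, 0, 0.8], 0],
  [[0, 0, 0.9], 0],
  [[0, 0, 0.8], 0],
], claw=22)

```text
time_s: 30.45
tcp_pos: [0.5503, -0.1274, 0.2023]
tcp_rot: [0.051, 0.682, -0.076, 0.726]
contact_force: [0.3, 0.4, 0.4]
finger_gap: 0.022
```

play_rows([
  [[0, 0, 0.2], 0],
  [[-0.1, -0.4, 0], 0],
  [[-0.1, -0.6, 0], 0],
  [[-0.1, -0.4, 0], 0],
  [[0, -0.15, 0], 0],
  [[0, 0, 0], 0],
  [[0, 0, 0], 0],
  [[0, 0, 0], 0],
], claw=42)

```text
time_s: 31.45
tcp_pos: [0.5317, -0.2202, 0.218]
tcp_rot: [0.051, 0.681, -0.075, 0.727]
contact_force: [-0.1, 0.2, -0.4]
finger_gap: 0.042
```

```bash
python3 - <<'E'
from h import *
import pickle
s=snap("wrist");pickle.dump(s,open("w5.pkl","wb"));cv2.imwrite("pics/w5.png",s["pixels"])
E
```

```text
(no output)
```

View pics/w5.png

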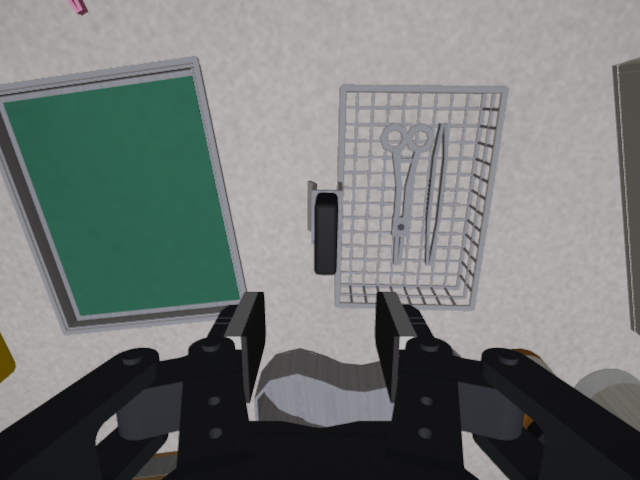

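```bash
python3 - <<'E'
from h import *
import pickle
np.set_printoptions(precision=4,suppress=True)
s=pickle.load(open("w5.pkl","rb"))
C=np.array([onz(s,u,v,.129) for u,v in((316,194),(338,194),(337,273),(316,273))]);print(C,C.mean(0))
B=np.array([onz(s,u,v,.045) for u,v in((343,87),(506,88),(472,307),(338,307))]);print(B,B.mean(0))
x=((B[1]+B[2])-(B[0]+B[3]));print(np.degrees(np.arctan2(x[1],x[0])))
E
```

```text
[[ 0.5052 -0.2212  0.129 ]
 [ 0.5073 -0.2089  0.129 ]
 [ 0.5557 -0.2174  0.129 ]
 [ 0.5536 -0.2301  0.129 ]] [ 0.5304 -0.2194  0.129 ]
[[ 0.4494 -0.1945  0.045 ]
 [ 0.4707 -0.0807  0.045 ]
 [ 0.6424 -0.114   0.045 ]
 [ 0.6239 -0.2269  0.045 ]] [ 0.5466 -0.154   0.045 ]
80.04133622017383
```

play_rows([
  [[0, 0, -0.4], 0],
  [[0, 0, -0.6], 0],
  [[0, 0, -0.5], 0],
  [[0, 0, -0.3], 0],
  [[0, 0, -0.12], 0],
  [[0, 0, -0.03], 0],
  [[0, 0, 0], 0],
  [[0, 0, 0], 0],
])

```text
time_s: 32.5
tcp_pos: [0.5335, -0.218, 0.1003]
tcp_rot: [0.049, 0.679, -0.074, 0.729]
contact_force: [0.0, -0.1, 0.5]
finger_gap: 0.0417
```

play_rows([
  [[0, -0.04, -0.08], 0],
  [[0, 0, -0.03], 0],
  [[0, 0, 0], 0],
  [[0, 0, 0], 0],
  [[0, 0, 0], 0],
  [[0, 0, 0], 0],
  [[0, 0, 0], 0],
  [[0, 0, 0], 0],
], claw=3, grip_force=90)

```text
time_s: 33.5
tcp_pos: [0.5342, -0.2197, 0.0961]
tcp_rot: [0.052, 0.678, -0.075, 0.73]
contact_force: [0.8, 1.0, 4.6]
finger_gap: 0.0127
```

play_rows([
  [[0, 0, 0.1], 0],
  [[0, 0, 0.3], 0],
  [[0, 0, 0.5], 0],
  [[0, 0, 0.7], 0],
  [[0, 0, 0.7], 0],
  [[0, 0, 0.5], 0],
  [[0, 0, 0.2], 0],
  [[0, 0, 0], 0],
])

```text
time_s: 34.5
tcp_pos: [0.5313, -0.2207, 0.2792]
tcp_rot: [0.049, 0.68, -0.075, 0.727]
contact_force: [-0.7, 0.5, -3.2]
finger_gap: 0.0133
```

```bash
python3 - <<'E'
from h import *
import pickle
np.set_printoptions(precision=4,suppress=True)
st=bot.get_state();print(R.from_quat(st["tcp_rot"]).as_matrix())
s=pickle.load(open("w4.pkl","rb"));p=s["pixels"]
for v in (80,200,300,380): print(v,[int(x) for x in p[v,595:640:2].mean(1)])
for u,v in((606,45),(633,420)): print(onz(s,u,v,.12))
E
```

```text
[[ 0.063   0.1757  0.9824]
 [-0.0421  0.984  -0.1733]
 [-0.9971 -0.0304  0.0694]]
80 [69, 69, 69, 70, 70, 87, 164, 182, 181, 181, 181, 172, 112, 113, 112, 113, 111, 112, 112, 111, 111, 111, 110]
200 [72, 72, 72, 72, 72, 72, 72, 72, 71, 71, 100, 173, 184, 184, 184, 184, 127, 114, 114, 114, 114, 114, 113]
300 [73, 71, 72, 72, 71, 71, 72, 72, 71, 71, 71, 71, 71, 71, 85, 171, 184, 183, 183, 176, 114, 113, 113]
380 [73, 71, 70, 71, 70, 69, 70, 70, 70, 70, 70, 70, 69, 69, 69, 70, 69, 66, 156, 180, 180, 180, 160]
[0.4727 0.0208 0.12  ]
[0.7119 0.0486 0.12  ]
```

play_rows([
  [[0.1, 0.3, 0], 0.3],
  [[0.2, 0.6, 0], 0.5],
  [[0.2, 0.8, 0], 0.6],
  [[0.2, 0.8, 0], 0.6],
  [[0.2, 0.7, 0], 0.6],
  [[0.1, 0.5, 0], 0.5],
  [[0, 0.25, 0], 0.2],
  [[0, 0, 0], 0],
])

```text
time_s: 35.5
tcp_pos: [0.5897, 0.0294, 0.2676]
tcp_rot: [-0.053, 0.686, 0.037, 0.725]
contact_force: [-0.5, -0.8, -4.3]
finger_gap: 0.013
```

```bash
python3 - <<'E'
from h import *
import pickle
np.set_printoptions(precision=4,suppress=True)
st=bot.get_state();print(st["tcp_pos"],R.from_quat(st["tcp_rot"]).as_matrix())
for n in("wrist","side","scene"):
    s=snap(n);pickle.dump(s,open(n[0:2]+"6.pkl","wb"));cv2.imwrite(f"pics/{n}6.png",s["pixels"])
a=cv2.imread("pics/wrist6.png");b=cv2.resize(cv2.imread("pics/side6.png")[110:290,220:440],(400,327));c=cv2.resize(cv2.imread("pics/scene6.png")[130:310,290:510],(400,327))
a=cv2.resize(a,(360,270))
o=np.zeros((600,800,3),np.uint8);o[:327,:400]=b;o[:327,400:]=c;o[328:598,:360]=a;cv2.imwrite("pics/m6.png",o)
E
```

```text
[0.5897 0.0294 0.2676] [[ 0.0555 -0.1272  0.9903]
 [-0.0197  0.9915  0.1284]
 [-0.9983 -0.0266  0.0526]]
```

View pics/m6.png

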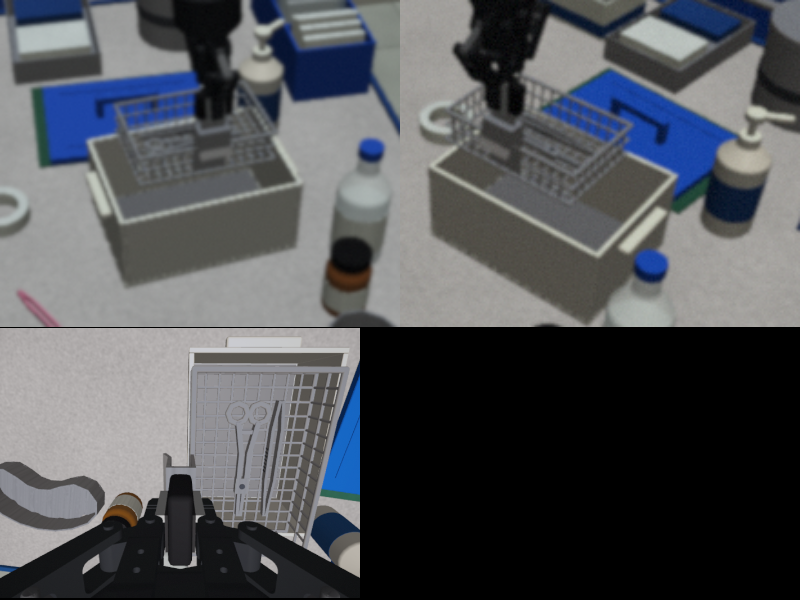

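play_rows([
  [[0.06, 0.08, -0.1], 0],
  [[0.03, 0.06, -0.25], 0],
  [[0, 0, -0.25], 0],
  [[0, 0, -0.1], 0],
  [[0, 0, 0], 0],
  [[0, 0, 0], 0],
  [[0, 0, 0], 0],
  [[0, 0, 0], 0],
])

```text
time_s: 36.65
tcp_pos: [0.5957, 0.0343, 0.2232]
tcp_rot: [-0.051, 0.686, 0.035, 0.725]
contact_force: [-0.2, 0.2, -2.3]
finger_gap: 0.013
```

```bash
python3 - <<'E'
from h import *
import pickle
np.set_printoptions(precision=4,suppress=True)
s=snap("wrist");pickle.dump(s,open("w7.pkl","wb"));p=s["pixels"]
cv2.imwrite("pics/w7.png",cv2.resize(p[0:320,200:640],(800,582)))
E
```

```text
(no output)
```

View pics/w7.png

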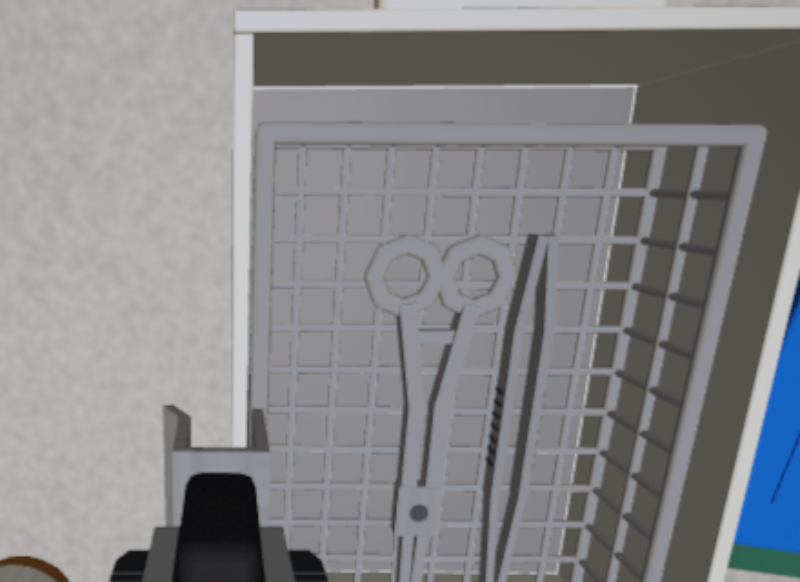

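```bash
python3 - <<'E'
from h import *
import pickle
np.set_printoptions(precision=4,suppress=True)
s=pickle.load(open("w7.pkl","rb"));k=440/800
f=lambda x,y,z:onz(s,200+x*k,y*k,z)
o1,o2,i1,i2=f(235,20,.12),f(233,440,.12),f(253,40,.12),f(246,440,.12)
print(o1,o2,i1,i2)
d=(o2-o1)+(i2-i1);d/=np.linalg.norm(d);print("wall yaw",np.degrees(np.arctan2(d[1],d[0])))
n=np.array([-d[1],d[0],0]);m=(o1+o2+i1+i2)/4
for z in(.202,.206):
    h=(f(172,450,z)+f(267,450,z))/2; print("hook",h,"offset of hook from wall centre along n",(h-m)@n,"width",np.linalg.norm(f(172,450,z)-f(267,450,z)))
e1,e2=f(258,130,.172),f(252,400,.172);print(np.degrees(np.arctan2(*(e2-e1)[1::-1])))
print("at x=.595 wall y",m+d*(.595-m[0])/d[0])
E
```

```text
[0.4735 0.0204 0.12  ] [0.6017 0.0364 0.12  ] [0.478  0.0263 0.12  ] [0.6011 0.0408 0.12  ]
wall yaw 6.910135597344758
hook [0.5773 0.0307 0.202 ] offset of hook from wall centre along n -0.004938851914162515 width 0.02195328053197566
hook [0.5759 0.0306 0.206 ] offset of hook from wall centre along n -0.004839313708307404 width 0.021403798248511127
6.591645984723471
at x=.595 wall y [0.595  0.0378 0.12  ]
```

play_rows([
  [[0, 0.06, 0], 0],
  [[0, 0.03, -0.15], 0],
  [[0, 0.02, -0.2], 0],
  [[0, 0, -0.1], 0],
  [[0, 0, 0], 0],
  [[0, 0, 0], 0],
  [[0, 0, 0], 0],
  [[0, 0, 0], 0],
])

```text
time_s: 37.7
tcp_pos: [0.5957, 0.0414, 0.1942]
tcp_rot: [-0.051, 0.686, 0.035, 0.725]
contact_force: [0.3, 0.2, -2.8]
finger_gap: 0.0128
```

play_rows([
  [[0, -0.05, 0], 0],
  [[0, 0, 0], 0],
  [[0, 0, -0.1], 0],
  [[0, 0, -0.1], 0],
  [[0, 0, -0.05], 0],
  [[0, 0, 0], 0],
  [[0, 0, 0], 0],
  [[0, 0, 0], 0],
])

```text
time_s: 38.7
tcp_pos: [0.5956, 0.0382, 0.1782]
tcp_rot: [-0.051, 0.686, 0.035, 0.725]
contact_force: [1.7, 0.1, -2.7]
finger_gap: 0.0128
```

```bash
python3 - <<'E'
from h import *
import pickle
s=snap("wrist");pickle.dump(s,open("w8.pkl","wb"));p=s["pixels"]
cv2.imwrite("pics/w8.png",cv2.resize(p[150:330,240:480],(800,600)))
E
```

```text
(no output)
```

View pics/w8.png

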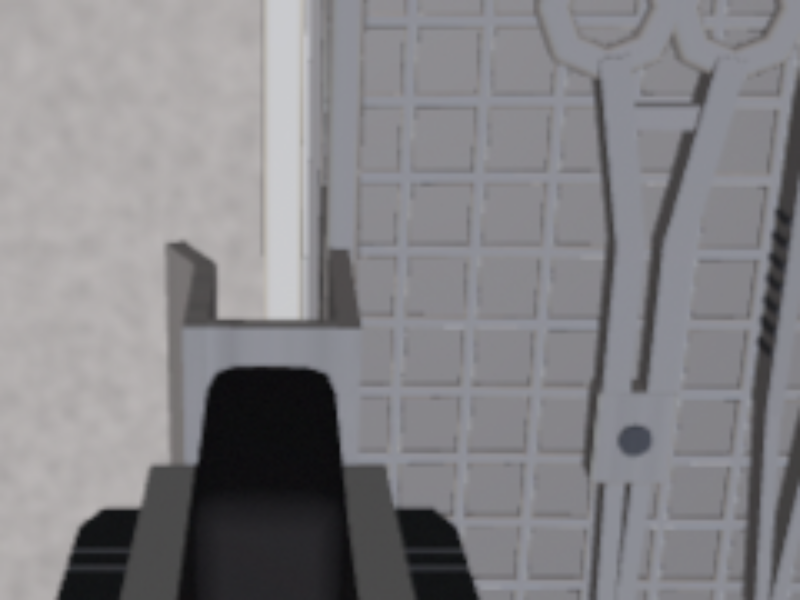

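```bash
python3 - <<'E'
from h import *
import pickle
np.set_printoptions(precision=4,suppress=True)
s=pickle.load(open("w8.pkl","rb"));k=.3
f=lambda x,y,z:onz(s,240+x*k,150+y*k,z)
d=np.array([np.cos(np.radians(6.9)),np.sin(np.radians(6.9)),0]);n=np.array([-d[1],d[0],0])
w=(f(263,250,.12)+f(303,250,.12))/2;print(w,"rim width",np.linalg.norm((f(263,250,.12)-f(303,250,.12))@n))
for z in(.157,.160): 
    a,b=f(183,326,z),f(360,326,z);h=(a+b)/2;print(h,(b-a)@n,"offset",(h-w)@n)
E
```

```text
[0.5779 0.0359 0.12  ] rim width 0.006090953388860207
[0.5774 0.0349 0.157 ] 0.022312075607147635 offset -0.0008975265318836502
[0.5763 0.0348 0.16  ] 0.021893217764897978 offset -0.0008288188479900375
```

play_rows([
  [[0, 0.01, -0.15], 0],
  [[0, 0, -0.2], 0],
  [[0, 0, -0.15], 0],
  [[0, 0, -0.05], 0],
  [[0, 0, 0], 0],
  [[0, 0, 0], 0],
  [[0, 0, 0], 0],
  [[0, 0, 0], 0],
])

```text
time_s: 39.75
tcp_pos: [0.5957, 0.0388, 0.1429]
tcp_rot: [-0.051, 0.686, 0.035, 0.725]
contact_force: [0.2, -0.4, -3.3]
finger_gap: 0.0131
```

play_rows([
  [[0, 0, -0.04], 0],
  [[0, 0, 0], 0],
  [[0, 0, 0], 0],
  [[0, 0, 0], 0],
  [[0, 0, 0], 0],
  [[0, 0, 0], 0],
  [[0, 0, 0], 0],
  [[0, 0, 0], 0],
])

```text
time_s: 40.75
tcp_pos: [0.5958, 0.0388, 0.1406]
tcp_rot: [-0.052, 0.686, 0.035, 0.725]
contact_force: [-0.9, -0.2, -3.2]
finger_gap: 0.0126
```

play_rows([
  [[0, 0, -0.03], 0],
  [[0, 0, -0.03], 0],
  [[0, 0, 0], 0],
  [[0, 0, 0], 0],
  [[0, 0, 0], 0],
  [[0, 0, 0], 0],
  [[0, 0, 0], 0],
  [[0, 0, 0], 0],
])

```text
time_s: 41.75
tcp_pos: [0.5959, 0.0388, 0.1403]
tcp_rot: [-0.052, 0.685, 0.034, 0.726]
contact_force: [-0.8, -0.6, -0.0]
finger_gap: 0.0127
```

play_rows([
  [[0, 0, 0], 0],
  [[0, 0, 0], 0],
  [[0, 0, 0], 0],
  [[0, 0, 0], 0],
  [[0, 0, 0], 0],
  [[0, 0, 0], 0],
  [[0, 0, 0], 0],
  [[0, 0, 0], 0],
], claw=45)

```text
time_s: 42.75
tcp_pos: [0.5964, 0.0389, 0.1406]
tcp_rot: [-0.052, 0.684, 0.034, 0.727]
contact_force: [-0.3, -0.3, 0.4]
finger_gap: 0.0447
```

play_rows([
  [[0, 0, 0.15], 0],
  [[0, 0, 0.4], 0],
  [[0, 0, 0.8], 0],
  [[0, 0, 0.8], 0],
  [[0, 0, 0.5], 0],
  [[0, 0, 0.2], 0],
  [[0, 0, 0], 0],
  [[0, 0, 0], 0],
])

```text
time_s: 43.75
tcp_pos: [0.5948, 0.0389, 0.318]
tcp_rot: [-0.052, 0.685, 0.035, 0.726]
contact_force: [-0.0, 0.2, -0.6]
finger_gap: 0.045
```

```bash
python3 - <<'E'
from h import *
import pickle
np.set_printoptions(precision=4,suppress=True)
for n in("wrist","side","scene"):
    s=snap(n);pickle.dump(s,open("f_"+n+".pkl","wb"));cv2.imwrite(f"pics/f_{n}.png",s["pixels"])
s=pickle.load(open("f_wrist.pkl","rb"))
# where black grip is now (dark blob, rows<330 in the wrist view)
g=s["pixels"].max(2);m=(g<45).astype(np.uint8);m[330:]=0;N,l,st,c=cv2.connectedComponentsWithStats(m)
print([ (st[i].tolist(),c[i].round(1)) for i in range(1,N) if st[i,4]>150])
T=np.array([.5835,.1245,.12]);a=np.radians(6.9);x=np.array([np.cos(a),np.sin(a),0]);y=np.array([-x[1],x[0],0])
hook=np.array([.5945,.0385,.12]);top=hook+[0,0,.054]
print("level grip top would be at",[proj(s,top+dx*x+dy*y).round(1) for dx in(-.023,.023) for dy in(-.007,.007)])
E
```

```text
[([329, 178, 23, 67, 1085], array([339.6, 210.7])), ([239, 292, 22, 38, 522], array([252.1, 314.7])), ([380, 293, 22, 37, 524], array([387.6, 314.6])), ([185, 302, 48, 28, 953], array([207.2, 316.4])), ([408, 306, 22, 18, 223], array([418.4, 314.8]))]
level grip top would be at [array([316.7, 183.2]), array([336.5, 183.3]), array([316.8, 244.8]), array([335.6, 245. ])]
```

```bash
cat > prof.py <<'E'
from h import *
import pickle
np.set_printoptions(linewidth=250)
a=np.radians(6.9);X=np.array([np.cos(a),np.sin(a),0]);Y=np.array([-X[1],X[0],0])
hook=np.array([.5945,.0385,.12])
yl=np.arange(-.012,.152,.003)
print("yl mm",(yl*1000).round().astype(int))
for n in("wrist","side","scene"):
    s=pickle.load(open("f_"+n+".pkl","rb"));g=cv2.GaussianBlur(cv2.cvtColor(s["pixels"],cv2.COLOR_BGR2GRAY),(0,0),.6).astype(np.float32)
    o=[]
    for t in yl:
        xs=np.linspace(-.085,-.03,60) if n=="wrist" else np.r_[np.linspace(-.08,-.035,50),np.linspace(.035,.08,50)]
        p=np.array([proj(s,hook+Y*t+X*x+[0,0,-.03]) for x in xs],np.float32)
        o.append(cv2.remap(g,p[None,:,0],p[None,:,1],cv2.INTER_LINEAR).mean())
    print(n,np.round(o).astype(int))
E
python3 prof.py
```

```text
yl mm [-12  -9  -6  -3   0   3   6   9  12  15  18  21  24  27  30  33  36  39  42  45  48  51  54  57  60  63  66  69  72  75  78  81  84  87  90  93  96  99 102 105 108 111 114 117 120 123 126 129 132 135 138 141 144 147 150]
wrist [172 172 172 196 198 136 128 140 132 139 140 141 140 140 140 140 135 137 138 131 136 136 137 134 133 136 136 133 137 116 127 117 129 135 134 137 134 134 129 125 123 131 124 124 139 132 131 131 131 131 147  82  80  80  80]
side [ 82  82  82  82  82  82  82  82  82  83  83  87 100 123 144 147 129 107  95  93  95  96  94  92  90  86  81  78  75  74  74  75  74  70  67  65  65  67  71  77  81  82  82  82  82  82  82  82  82  82  82  82  82  82  82]
scene [ 78  78  78  78  78  78  78  78  78  81 100 136 159 148 118  98  88  81  79  78  76  74  73  70  67  66  62  58  56  54  53  53  54  53  52  54  61  72  85  95  94  86  79  78  78  78  78  78  78  77  78  78  78  78  78]
```

```bash
cat >> prof.py <<'E'
print("--- diffs")
for n,xs in(("side",np.linspace(-.08,-.035,50)),("side",np.linspace(.035,.08,50)),("scene",np.linspace(-.08,-.035,50)),("scene",np.linspace(.035,.08,50))):
    A=pickle.load(open(n+"1.pkl","rb"));s=pickle.load(open("f_"+n+".pkl","rb"))
    r=[]
    for t in yl:
        p=np.array([proj(s,hook+Y*t+X*x+[0,0,-.03]) for x in xs],np.float32)
        r.append([cv2.remap(cv2.cvtColor(q["pixels"],cv2.COLOR_BGR2GRAY).astype(np.float32),p[None,:,0],p[None,:,1],cv2.INTER_LINEAR).mean() for q in(A,s)])
    r=np.array(r).T.round().astype(int);print(n,"before",r[0]);print(n,"after ",r[1])
s=pickle.load(open("f_scene.pkl","rb"))
for th in(0,.1,.2):
    for n in("side","scene","wrist"):
        s=pickle.load(open("f_"+n+".pkl","rb"))
        p=hook+Y*(.126-.03*np.sin(th))+[0,0,-.03-.126*np.sin(th)]
        print(th,n,"far rim apparent yl",((onz(s,*proj(s,p),.09)-hook)@Y*1000).round(1))
E
python3 prof.py | sed -n '/diffs/,$p'
```

```text
--- diffs
side before [ 70  72  72  73  72  72  73  74  75  76  77  80  93 122 150 155 134 111 100  98  98  98  97  96  97  98  98 100 101 101 102 101  99  95  93  93  93  93  93  93  93  93  93  93  93  93  92  93  93  93  92  93  93  93  93]
side after  [ 82  82  83  83  83  83  83  83  83  83  83  86  98 125 151 152 125  98  88  90  96  98  97  97  98  96  91  88  86  86  87  90  90  85  80  78  78  80  86  94  97  92  86  83  82  82  82  82  82  82  82  82  82  82  82]
side before [ 93  93  93  93  93  93  93  93  93  93  93  96 108 136 166 173 151 124 109 106 105 104 104 104 104 104 105 105 105 105 104 102  99  96  93  93  92  92  93  93  93  93  92  93  93  92  92  92  91  88  83  76  67  59  52]
side after  [ 82  82  82  82  82  82  82  82  82  82  82  85  96 122 149 155 134 110  97  95  95  94  92  88  83  76  71  67  65  63  61  61  60  56  53  51  51  52  55  61  67  72  77  80  82  82  82  82  82  82  82  82  82  82  82]
scene before [ 80  80  80  79  80  80  80  79  79  82 102 147 173 151 111  92  90  90  89  87  87  87  88  90  90  89  88  88  87  88  89  90  92  93  88 
[... 398 characters left out ...]
 95  95  95  96  95  95  95  95  95  95  95  96  96  96  95  93  91  85  80  79  80  80  79  79  80  79  78  79  79  79  79  79  79  79  79  80  80  79]
scene after  [ 77  78  77  78  78  77  78  77  77  78  94 140 173 157 120 101  87  75  77  82  88  98 103  98  97 100  97  90  88  87  86  88  92  89  81  76  73  75  87 100  97  86  78  77  79  78  78  78  78  77  78  78  78  78  77]
0 side far rim apparent yl 126.0
0 scene far rim apparent yl 126.0
0 wrist far rim apparent yl 126.0
0.1 side far rim apparent yl 108.9
0.1 scene far rim apparent yl 110.4
0.1 wrist far rim apparent yl 119.0
0.2 side far rim apparent yl 92.4
0.2 scene far rim apparent yl 95.5
0.2 wrist far rim apparent yl 112.6
```

```bash
python3 - <<'E'
from h import *
print(bot.get_state()["contact_force"],ticket.hand_in())
E
```

```text
the job is handed in; nothing more can be done
[-0.22829254 -0.38995407 -0.46102158] None
```

The job is handed in at about 44 s: lid on the pad, both instruments in the basket, and the basket hanging inside the tub by its hook. The hand-in reports no verdict.

- **Lid:** it lies flat, handle up, released about 10 mm from the pad's centre. The wrist force dropped to zero before I let go, and the picture afterwards shows it flat.
- **Instruments:** the clamp and the bare-steel tweezers lay flat in the basket in the last close picture of the whole basket. That was before the final lowering. After letting go I did not look at them again, because the 12 pictures were used up.
- **Basket:** the hook is over the middle of the long side nearest you as the robot faces it (the −y wall). It sat about 1 mm off the wall's centre just before lowering, and the wrist force fell from 3.2 N to 0 N when it came to rest.
- **Tilt:** once released, the basket tipped down on its far side until it rested against the wall. I put the tilt at about 0.11–0.14 rad against the limit of 0.2.
- **Where the checks disagreed:** the single cameras gave 0.085, 0.11 and 0.13 rad. Allowing for a 3–4 mm slip on the rim gives about 0.14. The hook's geometry allows at most about 0.13.
- **Everything else:** no contact with the other things on the worktop showed in the forces or pictures, though I did not measure their positions again at the end. The gripper was clear, about 200 mm above the rim.

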